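# Jack a drooping tray plate level and hold it

## Task

The hinged plate with the vial case has sunk in front and must be held level while a colleague changes its supports: push the blue saddle cap fully home on the post of the red lever jack and set the jack flat on the table with the cap centred under the plate's blue lift pad. Then press the jack's yellow paddle all the way down with the fingers, so that the plate rises to level, and finish while holding it down, without letting go. Leave the orange cap and the other things on the table where they are.

Things in the scene. Friction and masses are not known exactly. Their poses are not given: they have to be found in the camera images.
- jack: red lever jack, loose, 0.8 kg, base 200 x 80 x 10 mm. Origin: on the table under the middle of its pump block; x points to its ram, z up. Base spans x -125 to +75. Grip the block (30 x 30 mm, z 10 to 60) on its two y faces. Ram housing (34 mm across, top z 32) at x +50; handle points to -x, its paddle always over the base, so pressing does not tip the jack
- post_tip (a point): top centre of the ram's bare steel post, at x +50, y 0, z 46 mm of the jack when down; post 16 mm across, coned tip, 11 mm tall above a shoulder (26 mm across, z 35) on which a cap rests when home. The ram rises 24 mm at full handle stroke: the top of a seated cap goes from z 59 to 83 mm
- handle (a joint): angle of the jack's handle: 0 raised (sprung up, as it starts), 0.5 rad fully down, level, at a stop. Spring and load push it back up when let go; holding it down under load takes about 4 to 10 N on the paddle. Pivot at x -17, z 40 mm of the jack, parallel to its y
- paddle (a point): centre of the top face of the yellow press paddle (34 x 30 mm, 10 mm thick) on the handle's end, 95 mm from the pivot: at x -98, z 90 mm of the jack when raised and x -112, z 45 mm when fully down
- cap_blue: blue saddle cap, loose, a round plug 38 mm across and 24 mm tall, standing upright, 40 g; origin at the centre of its underside, z up; in the underside a bore 19 mm across and 12 mm deep that goes over the jack's post; top flat. Its flat top bears on the lift pad
- cap_orange: orange saddle cap, the same in shape and size, origin at the centre of its underside; belongs to the orange pad and is to be left alone
- stand: fixed stand: white housing at the back, side rails, front bumper posts (20 mm thick, x -80, y +-118 mm). Origin on the table; x points to its back, z up. Carries the plate (260 mm wide, 8 thick, a vial case fixed on it), hinged at x +110, z 91; plate front edge at x -105, two tabs reach to x -145, their tops about 85 mm high at the start, free space below
- lift_point (a point): centre of the underside of the blue lift pad (24 mm across, 8 mm tall) under the plate's front left tab (a blue disc marks the spot on top); at x -123, y +45 mm of the stand, z 69 mm at the start, 83 mm when the plate is level; the plate droops 0.06 rad at the start. The orange pad at y -45 mm is not to be used
- pin_tin: round white tin, 53 mm across, 18 mm tall, bystander; origin at the centre of its underside
- dish: flat plastic dish, 59 mm across, 12 mm tall, bystander; origin at the centre of its underside
- tally: hand tally counter, 46 x 79 x 37 mm, bystander; origin at the centre of its underside
- vial_a: yellow-filled standing vial with dark cap, 13 mm across, 52 mm tall, bystander; origin at the centre of its underside
- vial_b: empty clear standing vial with dark cap, 13 mm across, 52 mm tall, bystander; origin at the centre of its underside
Things that resemble listed ones, but are neither listed nor needed, are in the scene too. What is meant by the cap_blue is not green or turquoise, and is the smaller of those in its own colour.

How it is judged:
By the outcome, as a careful person would: the job done as asked, in the order asked, and still so for the second after the job is handed in, while the arm keeps its last pose, push and grip.
It also fails if it takes over 61 s, if anything falls off the work surface, if the arm or the gripper's body presses on something with over 40 N, if the wrist force passes 120 N, or if a joint passes its speed limit or range.

## Robot

A 7-joint arm with a two-finger parallel gripper is mounted at the origin on a cart in front of the work surface, level with it; the furniture and walls round the work are solid. World frame = base frame: x ahead of the robot, y to its left, z up, the work surface at z = 0. Lengths are in m, angles in rad, forces in N, time in s.
With the tool pointing down it reaches from about 0.4 to 0.875 m from the base axis. Payload 19.3 kg.
Tool frame: the origin (TCP) lies at the very end of the fingers, on their centre line; the grasp point (between the pads) lies 19 mm behind it; z points along the fingers, y is the line along which they close (so a half turn about z gives the same grasp; the last joint's range is limited). The gripper opens to 85 mm and grips with 20 to 120 N. Pads are 22 mm wide; open, the fingers measure 114 mm over their backs; the gripper's body (76 mm by 85 mm) begins 54 mm behind the grasp point. The pads swing forward as they close: fully open they stand 13 mm farther back than shut.
Start: joints at [1.137, 0.521, -0.036, 1.599, 0.021, 1.021, -0.113], TCP at [0.222, -0.584, 0.231] pointing down, gripper open.
Joint ranges: [-2.91, 2.91], [-0.3, 2.13], [-1.5, 1.42], [0.17, 2.43], [-1.26, 4.41], [0.16, 1.93], [-2.52, 2.52]. Speed limits (rad/s): [1.89, 1.89, 2.39, 2.39, 3.01, 3.01, 3.01].

## Interface

Orientations are given as [roll, pitch, yaw] about the fixed x, y, z axes, in that order (R = Rz(yaw) Ry(pitch) Rx(roll)).
In Python, from workcell import bot gives the robot as it stands.
- The arm moves only by the tool servo_tool, never from a script. Its argument "plan" is a list of rows, each a list of 7 numbers: the finger opening in cm, from 0 to 8.54, then the shift along the tool's x, y, z in cm, then the turn, a rotation vector about the tool's x, y, z in degrees. In form: [[fingers, x, y, z, wx, wy, wz], ...]. A call has 1 to 10 rows; each row is the pose to reach, as a shift and turn from the pose commanded when the call began, along the tool's axes at that moment; what a row does not reach only later rows make up. A row lasts 1/10 s, in which the tool goes at most 50 mm and 8.59 degrees, less where a joint would pass 70% of its speed; a pose out of reach is approached as far as the arm can. A call with a gripper value outside its range is refused whole. The fingers move at their own pace and stop on an object; "force" is the grip in N (left out, the last holds). Time passes only in rows, so rows that repeat a pose let the fingers close. It gives the time, the measured TCP pose, the force, the opening and the grip force at its end, in the units of the state.
- bot.observe(): the state, without advancing time (a new reading comes with each control period).
- bot.grab_frame(name): name is "side" or "top"; returns a dict with "frame" (480x640x3 uint8, blue, green, red), "mtx" (3x3 intrinsics, pixels), "k1" (the pictures are not rectified: a ray, as slopes to the right and down, at radius r is drawn at 1 + k1 r^2 times it, then the intrinsics apply), "R" (3x3) and "t" (3): a world point X has camera coordinates R X + t. Camera axes: x right, y down, z forward; pixel columns grow to the right and rows downward; lengths in m; the calibration is good to about 2 mm. A picture is of the moment at which its call begins. There is no depth.
- bot.job_done(): hands the job in; it is judged then, once.
The state is a dict: "clock": time; "qpos": joint angles; "qd": joint speeds; "joint_efforts": joint torques, N m; "position": TCP position; "tool_rot": TCP orientation; "force": force on the tool from outside, world axes, zero at the start; "moment": the same for the moment, N m; "grip_width": finger opening in m; "finger_force": force on a finger pad.
Only numpy, scipy, OpenCV 4.12 (cv2) and the standard library are available. Lean on these libraries where they do the work, as an engineer would, in place of code of your own. Each camera call takes 0.05 s, during which the arm holds its last target. There are 200 camera calls.

## Working session

There is one attempt and no reset: what is moved stays moved. The work goes in short steps, Python scripts to look and compute and a tool call to move; the robot and the scene stay as the last step left them, time stands still between calls to the robot, and variables do not carry over. Pictures are saved under pics/ and viewed, at most 10 in all, crops included, and the job is handed in when it is done.

Besides the shell and the picture viewer there is one more tool, called after "Emit:" by a JSON object that holds its "name" and its "arguments", one argument or row to a line. servo_tool: Moves the arm, as the interface text tells. Its arguments: {"type":"object","properties":{"plan":{"type":"array","items":{"type":"array","items":{"type":"number"}}},"force":{"type":"number"}},"required":["plan"]}

```bash
ls; mkdir -p pics
python3 - <<'E'
from workcell import bot
import cv2,numpy as np
for n in("side","top"):
    f=bot.grab_frame(n); cv2.imwrite(f"pics/{n}0.png",f["frame"]); print(n,f["mtx"].tolist(),f["k1"],np.round(f["R"],3).tolist(),np.round(f["t"],3).tolist(), np.round(-f["R"].T@f["t"],3))
s=bot.observe();print(s)
E
```

```text
pics
side [[482.2983780253241, 0.0, 320.0899652527293], [0.0, 482.2983780253241, 249.140583492358], [0.0, 0.0, 1.0]] 0.026749931118505297 [[-0.998, -0.057, 0.01], [-0.038, 0.524, -0.851], [0.043, -0.85, -0.526]] [0.584, 0.073, 1.59] [0.517 1.346 0.893]
top [[481.60147351878913, 0.0, 313.8403744278734], [0.0, 481.60147351878913, 240.6373016716711], [0.0, 0.0, 1.0]] -0.1192150837916839 [[-0.01, -1.0, -0.025], [-0.999, 0.011, -0.047], [0.047, 0.025, -0.999]] [0.048, 0.576, 1.454] [0.507 0.006 1.48 ]
{'clock': 0.1, 'qpos': array([ 1.13679604,  0.52193796, -0.03634423,  1.5999679 ,  0.02119366,
        1.02107951, -0.11278683]), 'qd': array([ 0.00031306, -0.00197442,  0.00198551, -0.00220829,  0.0015715 ,
        0.00094064, -0.00010958]), 'joint_efforts': array([ 4.37580398e-03, -9.28486419e+01,  1.98427141e+00, -3.70530832e+01,
        1.81747531e-02,  5.42156908e-03, -3.22592189e-05]), 'position': array([ 0.22226277, -0.58381665,  0.23078729]), 'tool_rot': array([-3.14058616e+00,  5.65390624e-05,  3.63814059e-01]), 'force': array([-0.05522242, -0.28743933,  0.23877099]), 'moment': array([-0.02729513,  0.03959543,  0.05485028]), 'finger_force': 0.0, 'grip_width': 0.08500647714739859}
```

View pics/side0.png

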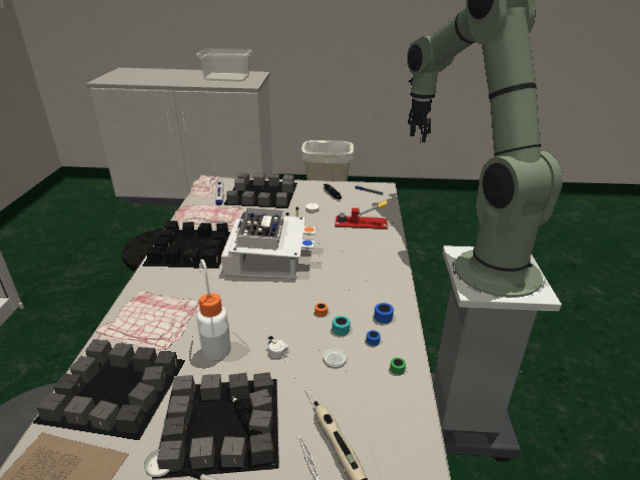

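View pics/top0.png

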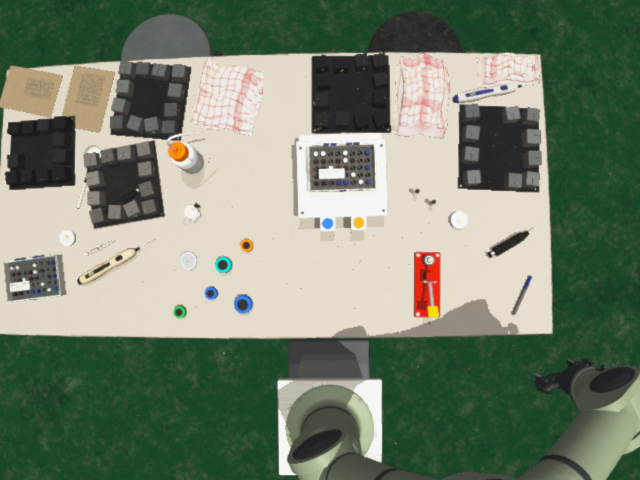

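```bash
cat > h.py <<'E'
import cv2,numpy as np
from workcell import bot
def ray(f,u,v):
    K=f["mtx"]; d=np.array([(u-K[0,2])/K[0,0],(v-K[1,2])/K[1,1]]); s=d.copy()
    for _ in range(20): s=d/(1+f["k1"]*(s@s))
    R=np.array(f["R"]); return -R.T@f["t"], R.T@np.array([s[0],s[1],1])
def plane(f,u,v,z):
    c,d=ray(f,u,v); return c+d*(z-c[2])/d[2]
def two(f,p,g,q):
    a,d=ray(f,*p); b,e=ray(g,*q)
    k=np.linalg.lstsq(np.c_[d,-e],b-a,rcond=None)[0]; A=a+k[0]*d; B=b+k[1]*e
    return (A+B)/2,np.linalg.norm(A-B)
def pix(f,X):
    c=np.array(f["R"])@X+f["t"]; s=c[:2]/c[2]; s=s*(1+f["k1"]*(s@s)); K=f["mtx"]
    return np.array([K[0,0]*s[0]+K[0,2],K[1,1]*s[1]+K[1,2]])
def blobs(f,lo,hi,amin=15,sat=120,val=60):
    h=cv2.cvtColor(f["frame"],cv2.COLOR_BGR2HSV); m=cv2.inRange(h,(lo,sat,val),(hi,255,255))
    n,l,s,c=cv2.connectedComponentsWithStats(m)
    return [(np.round(c[i],1),s[i].tolist()) for i in range(1,n) if s[i][4]>=amin],m
def rel(p):
    "world point in tool axes from the current TCP, cm"
    from scipy.spatial.transform import Rotation as Ro
    s=bot.observe(); return Ro.from_euler('xyz',s["tool_rot"]).inv().apply(np.array(p)-s["position"])*100
E
python3 - <<'E'
from h import *
t=bot.grab_frame("top");s=bot.grab_frame("side")
for nm,a in dict(blue=(100,125),orange=(5,17),yellow=(18,32),red=(0,4),red2=(172,180)).items():
    for n,f,z in(("top",t,.02),("side",s,.02)):
        for c,st in blobs(f,*a)[0]: print(nm,n,c,st,np.round(plane(f,*c,z),3)[:2])
A=cv2.resize(t["frame"][225:330,165:265],None,fx=4,fy=4,interpolation=cv2.INTER_CUBIC)
B=cv2.resize(t["frame"][240:325,405:450],None,fx=4,fy=4,interpolation=cv2.INTER_CUBIC)
C=cv2.resize(s["frame"][290:385,305:415],None,fx=3,fy=3,interpolation=cv2.INTER_CUBIC)
D=cv2.resize(s["frame"][195:265,225:395],None,fx=3,fy=3,interpolation=cv2.INTER_CUBIC)
o=np.zeros((600,800,3),np.uint8)
A=cv2.resize(A,(300,315))
for im,(x,y) in((A,(0,0)),(B,(310,0)),(D,(0,345))): o[y:y+im.shape[0],x:x+im.shape[1]]=im[:600-y,:800-x]
o[0:285,495:800]=C[:,:305]
cv2.imwrite("pics/z.png",o)
E
```

```text
blue top [482.9  91.5] [476, 90, 16, 4, 22] [ 1.039 -0.493]
blue top [455.3  98.9] [454, 96, 4, 6, 15] [ 1.015 -0.404]
blue top [327.4 223.2] [322, 218, 11, 11, 84] [0.629 0.001]
blue top [527.1 282.4] [524, 277, 7, 12, 26] [ 0.441 -0.611]
blue top [210.8 292.7] [205, 287, 12, 12, 84] [0.42  0.359]
blue top [243.  303.6] [234, 295, 18, 18, 167] [0.387 0.26 ]
blue side [218.4 201.2] [216, 200, 6, 3, 15] [ 1.023 -0.406]
blue side [307.  242.4] [303, 241, 9, 4, 32] [ 0.637 -0.107]
blue side [383.2 313.8] [374, 303, 19, 20, 251] [0.39 0.27]
blue side [372.7 338.4] [367, 331, 13, 15, 133] [0.424 0.374]
orange top [177.4 151.5] [168, 142, 20, 20, 242] [0.86  0.467]
orange top [244.7 244.8] [240, 240, 11, 11, 46] [0.566 0.254]
orange top [249.9 246.1] [245, 240, 8, 12, 18] [0.562 0.238]
orange top [427.1 309.1] [426, 305, 5, 12, 18] [ 0.365 -0.299]
orange top [437.6 309.6] [434, 305, 6, 12, 17] [ 0.363 -0.331]
orange side [308.6 228.9] [305, 227, 9, 5, 33] [ 0.639 -0.204]
orange side [210.1 304.4] [199, 293, 23, 24, 431] [0.888 0.261]
orange side [320.6 309.7] [315, 303, 13, 14, 128] [0.568 0.264]
yellow top [180.4 149.5] [175, 143, 9, 15, 48] [0.866 0.457]
yellow top [358.4 222.2] [354, 217, 10, 11, 88] [ 0.631 -0.094]
yellow top [247.3 245.4] [242, 240, 10, 11, 34] [0.564 0.246]
yellow top [432.5 311.2] [427, 306, 12, 12, 114] [ 0.358 -0.315]
yellow side [382.1 203.8] [378, 201, 9, 7, 44] [ 0.357 -0.434]
red top [425.7 282.8] [414, 252, 26, 65, 1274] [ 0.445 -0.295]
red side [361.9 221.2] [335, 208, 52, 21, 548] [ 0.441 -0.279]
```

View pics/z.png

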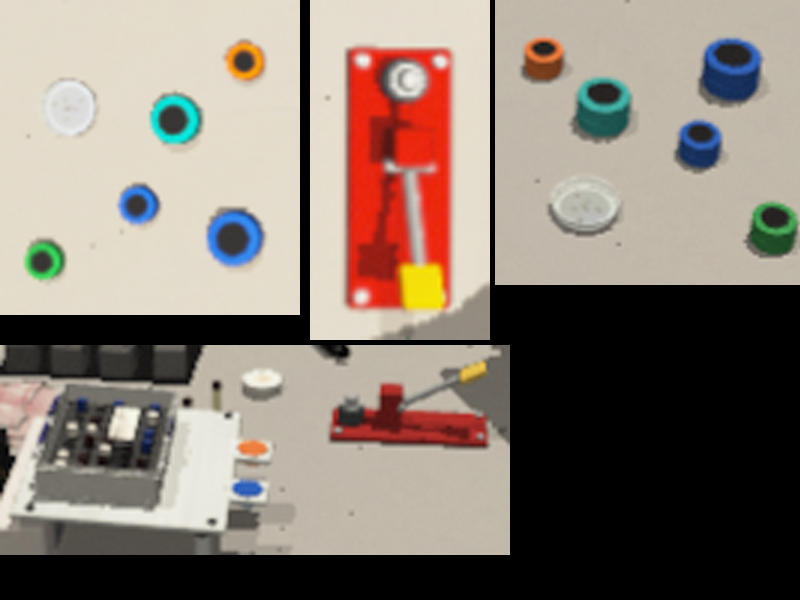

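Run:
```python
from h import *
t=bot.grab_frame("top");s=bot.grab_frame("side")
print("capblue top plane",plane(t,210.8,292.7,.024),two(t,(210.8,292.7),s,(372.7,338.4)))
b=two(t,(327.4,223.2),s,(307,242.4));o=two(t,(358.4,222.2),s,(308.6,228.9));print("pads",b,o,"z85:",plane(t,327.4,223.2,.085),plane(t,358.4,222.2,.085))
d=plane(t,327.4,223.2,.085)-plane(t,358.4,222.2,.085); print("stand yaw(-y axis)",np.degrees(np.arctan2(-d[0],d[1])))
m=blobs(t,0,180,amin=1)[0]
h=cv2.cvtColor(t["frame"],cv2.COLOR_BGR2HSV);mm=cv2.inRange(h,(0,120,60),(6,255,255));mm[:240]=0;mm[330:]=0;mm[:,:400]=0;mm[:,455:]=0
mm=cv2.morphologyEx(mm,cv2.MORPH_CLOSE,np.ones((5,5)))
r=cv2.minAreaRect(cv2.findNonZero(mm));print(r)
P=np.array([plane(t,*c,.010) for c in cv2.boxPoints(r)]);print(P.round(4));
for i in range(4):print(np.linalg.norm(P[i]-P[i-1]),np.degrees(np.arctan2(*(P[i]-P[i-1])[[1,0]])))
print("centre",P.mean(0))
# post: bright grey circle crop
g=cv2.cvtColor(t["frame"],cv2.COLOR_BGR2HSV);q=((g[...,1]<90)).astype(np.uint8);q[:255]=0;q[268:]=0;q[:,:423]=0;q[:,436:]=0
M=cv2.moments(q,True);c=(M['m10']/M['m00'],M['m01']/M['m00']);print("housing",c,M['m00'],plane(t,*c,.035),"paddle",plane(t,432.5,311.2,.088))
from scipy.spatial.transform import Rotation as Ro
print(rel([.42,.358,.1]))
```

```text
capblue top plane [0.42036291 0.35809774 0.024     ] (array([0.42107728, 0.36170294, 0.00873097]), np.float64(0.0032417063758235064))
pads (array([0.62576876, 0.00089846, 0.08455554]), np.float64(0.004778096138557148)) (array([ 0.62758549, -0.08917934,  0.08447836]), np.float64(0.004581429588222357)) z85: [0.62333563 0.00082312 0.085     ] [ 0.62524354 -0.08920435  0.085     ]
stand yaw(-y axis) 1.2140617804682052
((426.5, 284.0), (64.0, 25.0), 90.0)
[[ 0.5386 -0.2631  0.01  ]
 [ 0.5377 -0.3401  0.01  ]
 [ 0.3425 -0.337   0.01  ]
 [ 0.3437 -0.2602  0.01  ]]
0.1949091192386085 -0.8475081288446525
0.0770136080155744 -90.66043434062881
0.1952435780997067 179.08154856653323
0.07677149280918272 89.09065505048278
centre [ 0.44059996 -0.30007746  0.01      ]
housing (428.1063829787234, 259.59574468085106) 94.0 [ 0.51473576 -0.30071571  0.035     ] paddle [ 0.36535523 -0.29995935  0.088     ]
[ 51.99189877 -80.99976658  13.13563082]
```

Emit:
{"name": "servo_tool", "arguments": {
  "plan": [
    [6, 38, -15.5, 0, 0, 0, 20.85],
    [6, 38, -15.5, 0, 0, 0, 20.85],
    [6, 38, -15.5, 0, 0, 0, 20.85],
    [6, 38, -15.5, 0, 0, 0, 20.85],
    [6, 38, -15.5, 0, 0, 0, 20.85],
    [6, 38, -15.5, 0, 0, 0, 20.85],
    [6, 38, -15.5, 0, 0, 0, 20.85],
    [6, 38, -15.5, 0, 0, 0, 20.85],
    [6, 38, -15.5, 0, 0, 0, 20.85],
    [6, 38, -15.5, 0, 0, 0, 20.85]
  ],
  "force": 30
}}

```text
clock: 1.3
position: [0.524, -0.3018, 0.231]
tool_rot: [-3.141, -0.0, 0.004]
force: [-0.8, -1.1, -0.1]
grip_width: 0.0603
finger_force: 0.0
```

Emit:
{"name": "servo_tool", "arguments": {
  "plan": [
    [6, -5, -33, 0, 0, 0, 0],
    [6, -5, -33, 0, 0, 0, 0],
    [6, -5, -33, 0, 0, 0, 0],
    [6, -5, -33, 0, 0, 0, 0],
    [6, -5, -33, 0, 0, 0, 0],
    [6, -5, -33, 0, 0, 0, 0],
    [6, -10.3, -66, 3, 0, 0, 0],
    [6, -10.3, -66, 3, 0, 0, 0],
    [6, -10.3, -66, 3, 0, 0, 0],
    [6, -10.3, -66, 3, 0, 0, 0]
  ]
}}

```text
clock: 2.3
position: [0.4458, 0.1897, 0.2152]
tool_rot: [3.141, -0.001, -0.002]
force: [1.7, 0.4, 0.3]
grip_width: 0.0601
finger_force: 0.0
```

Emit:
{"name": "servo_tool", "arguments": {
  "plan": [
    [6, 0, 0, 0, 0, 0, 0],
    [6, 0, 0, 0, 0, 0, 0],
    [6, 0, 0, 0, 0, 0, 0]
  ]
}}

```text
clock: 2.6
position: [0.4465, 0.1877, 0.2151]
tool_rot: [3.141, -0.0, -0.002]
force: [0.3, -0.3, -0.2]
grip_width: 0.0599
finger_force: 0.0
```

Emit:
{"name": "servo_tool", "arguments": {
  "plan": [
    [6, -2.6, -17.1, 0, 0, 0, 0],
    [6, -2.6, -17.1, 0, 0, 0, 0],
    [6, -2.6, -17.1, 11.5, 0, 0, 0],
    [6, -2.6, -17.1, 11.5, 0, 0, 0],
    [6, -2.6, -17.1, 11.5, 0, 0, 0],
    [6, -2.6, -17.1, 11.5, 0, 0, 0],
    [6, -2.6, -17.1, 11.5, 0, 0, 0],
    [6, -2.6, -17.1, 11.5, 0, 0, 0],
    [6, -2.6, -17.1, 11.5, 0, 0, 0],
    [6, -2.6, -17.1, 11.5, 0, 0, 0]
  ]
}}

```text
clock: 3.6
position: [0.421, 0.3599, 0.1012]
tool_rot: [-3.14, -0.001, -0.002]
force: [0.1, -0.5, 0.4]
grip_width: 0.06
finger_force: 0.0
```

Run:
```python
from h import *
s=bot.grab_frame("side");t=bot.grab_frame("top")
A=cv2.resize(s["frame"][260:380,310:430],None,fx=4,fy=4);B=cv2.resize(t["frame"][240:330,165:265],None,fx=3,fy=3)
o=np.zeros((480,780,3),np.uint8);o[:,:480]=A;o[:270,480:780]=B
cv2.imwrite("pics/c1.png",o);S=bot.observe();print(S["position"],S["tool_rot"],pix(s,S["position"]),rel([.4205,.3585,.004]))
for c,st in blobs(s,100,125)[0]:print(c,st)
```

```text
[0.42056692 0.36014356 0.1007204 ] [-3.14091204e+00 -7.43060756e-04 -1.02288084e-03] [375.86124235 311.19110422] [-0.01371129  0.17094574  9.67191836]
[218.4 201.2] [216, 200, 6, 3, 15]
[307.  242.4] [303, 241, 9, 4, 32]
[386. 315.] [376, 303, 17, 20, 166]
[372.8 338.6] [366, 331, 14, 15, 134]
```

View pics/c1.png

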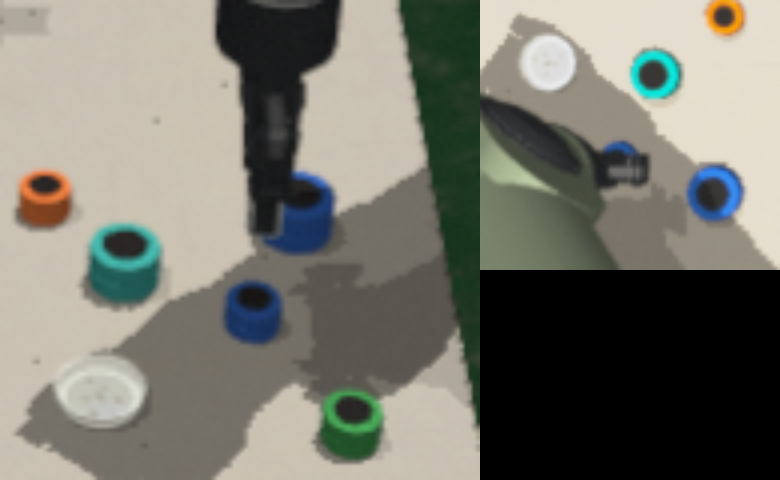

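Emit:
{"name": "servo_tool", "arguments": {
  "plan": [
    [6, 0, 0.1, 4, 0, 0, 0],
    [6, 0, 0.1, 7, 0, 0, 0],
    [6, 0, 0.1, 8.5, 0, 0, 0],
    [6, 0, 0.1, 9.7, 0, 0, 0],
    [6, 0, 0.1, 9.7, 0, 0, 0],
    [3, 0, 0.1, 9.7, 0, 0, 0],
    [3, 0, 0.1, 9.7, 0, 0, 0],
    [3, 0, 0.1, 9.7, 0, 0, 0],
    [3, 0, 0.1, 9.7, 0, 0, 0],
    [3, 0, 0.1, 9.7, 0, 0, 0]
  ],
  "force": 30
}}

```text
clock: 4.7
position: [0.4206, 0.3599, 0.0043]
tool_rot: [-3.14, -0.001, -0.0]
force: [-1.9, -2.1, 8.4]
grip_width: 0.0373
finger_force: 30.3
```

Emit:
{"name": "servo_tool", "arguments": {
  "plan": [
    [3, 0, 0, 0, 0, 0, 0],
    [3, 0, 0, 0, 0, 0, 0],
    [3, 0, 0, 0, 0, 0, 0]
  ]
}}

```text
clock: 5.0
position: [0.4206, 0.3599, 0.0043]
tool_rot: [-3.14, -0.001, -0.0]
force: [-1.0, -1.1, 8.8]
grip_width: 0.0369
finger_force: 30.3
```

Emit:
{"name": "servo_tool", "arguments": {
  "plan": [
    [3, 0, 0, -5, 0, 0, 0],
    [3, 0, 0, -10, 0, 0, 0],
    [3, 0, 0, -15, 0, 0, 0],
    [3, 0, 0, -18, 0, 0, 0],
    [3, 4, 33, -20, 0, 0, 0],
    [3, 4, 33, -20, 0, 0, 0],
    [3, 4, 33, -20, 0, 0, 0],
    [3, 4, 33, -20, 0, 0, 0],
    [3, 4, 33, -20, 0, 0, 0],
    [3, 4, 33, -20, 0, 0, 0]
  ]
}}

```text
clock: 6.0
position: [0.456, 0.0602, 0.2021]
tool_rot: [-3.141, -0.002, -0.0]
force: [1.7, 0.4, 0.5]
grip_width: 0.037
finger_force: 30.6
```

Emit:
{"name": "servo_tool", "arguments": {
  "plan": [
    [3, 5, 35, 0, 0, 0, 0],
    [3, 5, 35, 0, 0, 0, 0],
    [3, 5, 35, 0, 0, 0, 0],
    [3, 5, 35, 0, 0, 0, 0],
    [3, 5, 35, 0, 0, 0, 0],
    [3, 5, 35, 0, 0, 0, 0],
    [3, 5, 35, 0, 0, 0, 0],
    [3, 5, 35, 0, 0, 0, 0],
    [3, 5, 35, 0, 0, 0, 0],
    [3, 5, 35, 0, 0, 0, 0]
  ]
}}

```text
clock: 7.0
position: [0.5061, -0.2869, 0.2014]
tool_rot: [-3.141, -0.0, 0.001]
force: [0.1, 0.3, -0.5]
grip_width: 0.0367
finger_force: 30.6
```

Emit:
{"name": "servo_tool", "arguments": {
  "plan": [
    [3, 0, 0, 0, 0, 0, 0],
    [3, 0, 0, 0, 0, 0, 0]
  ]
}}

```text
clock: 7.2
position: [0.5063, -0.2868, 0.2014]
tool_rot: [-3.141, -0.0, 0.001]
force: [0.4, -0.2, 0.2]
grip_width: 0.0369
finger_force: 30.6
```

Run:
```python
from h import *
print(rel([.515,-.3007,.10]),bot.observe()["position"])
```

```text
[ 0.86946276  1.39100693 10.13643562] [ 0.50625426 -0.28681725  0.2013637 ]
```

Emit:
{"name": "servo_tool", "arguments": {
  "plan": [
    [3, 0.9, 1.4, 4, 0, 0, 0],
    [3, 0.9, 1.4, 8, 0, 0, 0],
    [3, 0.9, 1.4, 11, 0, 0, 0],
    [3, 0.9, 1.4, 12.6, 0, 0, 0],
    [3, 0.9, 1.4, 12.6, 0, 0, 0],
    [3, 0.9, 1.4, 12.6, 0, 0, 0],
    [3, 0.9, 1.4, 12.6, 0, 0, 0]
  ]
}}

```text
clock: 7.9
position: [0.5157, -0.302, 0.0764]
tool_rot: [3.141, -0.002, 0.0]
force: [0.2, -0.3, 0.1]
grip_width: 0.0371
finger_force: 30.6
```

Run:
```python
from h import *
s=bot.grab_frame("side");t=bot.grab_frame("top")
A=cv2.resize(s["frame"][165:245,310:410],None,fx=5,fy=5,interpolation=cv2.INTER_CUBIC);B=cv2.resize(t["frame"][235:335,395:465],None,fx=4,fy=4,interpolation=cv2.INTER_CUBIC)
o=np.zeros((400,780,3),np.uint8);o[:,:500]=A;o[:400,500:780]=B
cv2.imwrite("pics/c2.png",o);S=bot.observe();print(S["position"],S["tool_rot"],S["force"])
print("tcp",pix(s,S["position"]),"post tip side",pix(s,np.array([.515,-.3007,.046])),"top",pix(t,np.array([.515,-.3007,.046])))
for c,st in blobs(s,100,125,amin=6,val=40)[0]:print(c,st)
P=S["position"]+[0,0,.008];print("expected cap centre px",pix(s,P))
```

```text
[ 0.51557945 -0.30205112  0.07628423] [ 3.14083084e+00 -1.60161955e-03 -1.62466473e-05] [ 0.92543334  0.9249844  -0.10268244]
tcp [342.98899694 204.4743903 ] post tip side [342.85910277 211.76640997] top [428.87698069 259.47785891]
[359.9 187.6] [356, 187, 8, 3, 12]
[218.4 202.1] [216, 200, 6, 5, 25]
[346. 203.] [346, 200, 1, 7, 7]
[251.5 214.5] [251, 213, 2, 4, 8]
[273.6 226.9] [272, 224, 4, 7, 21]
[307.  242.3] [303, 240, 9, 5, 34]
[383.2 313.8] [374, 303, 19, 20, 251]
expected cap centre px [343.0626513  202.57126737]
```

View pics/c2.png

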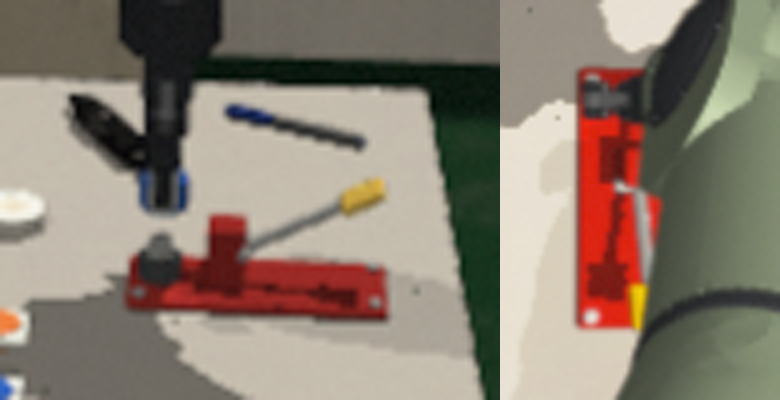

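Run:
```python
from h import *
f=bot.grab_frame("side");a=f["frame"].astype(int)
for r in range(198,222): print(r,' '.join('%3d,%3d'%(a[r,c,0],a[r,c,2]) for c in range(334,352)))
```

```text
198  73, 83  49, 55  36, 41  32, 34  28, 17  39, 29  34, 35  26, 24  25, 22  25, 22  30, 29  59, 38 128,124 171,187 173,195 173,196 172,195 172,196
199 130,147 121,138 102,117  71, 74  71, 37  79, 46  63, 56  27, 27  24, 23  24, 21  46, 47  96, 70 143, 97 170,161 173,197 173,198 173,197 172,196
200 173,197 173,196 147,167  96, 94 101, 49 106, 57  81, 68  37, 37  27, 28  27, 26  65, 67 109, 84 145, 52 169,124 173,189 172,196 174,197 174,197
201 174,197 175,198 158,178 119,121  99, 44 103, 55  83, 69  39, 38  23, 21  23, 22  64, 67 109, 82 138, 45 154,105 166,172 172,195 174,197 174,196
202 175,196 175,197 174,196 152,161 102, 53  97, 54  80, 67  36, 36  24, 23  24, 21  66, 68  93, 79  96, 26 124,101 159,171 173,195 173,195 174,195
203 174,197 175,197 175,197 152,161 101, 51  90, 57  78, 72  37, 36  24, 22  26, 25  63, 65  92, 78  88, 24 114, 99 158,172 172,194 173,195 173,196
204 174,195 173,195 173,195 153,161 104, 53  92, 66  79, 82  29, 29  25, 24  24, 23  63, 65  92, 79  87, 20 114,101 158,170 173,196 171,195 172,196
205 173,195 175,197 174,196 153,163 109, 68  95, 67  74, 78  24,
[... 1751 characters left out ...]
, 39  41, 41  45, 45  48, 48  46, 47  38, 37  44, 44  47, 48  36,104  36,150  37,153  36,145  25,107  19, 85
218 174,197 138,165  33,103  31, 85  39, 37  41, 41  43, 43  42, 42  41, 42  39, 39  37, 36  34, 46  31, 94  32,130  31,134  30,121  16, 85  19, 83
219 153,173 120,148  25,104  32, 86  41, 39  41, 40  40, 40  41, 39  42, 41  37, 37  37, 36  30, 47  24, 73  22, 91  26, 98  26, 97  21, 87  18, 83
220  95,108  73,106  27,106  31, 91  37, 54  40, 41  40, 40  41, 41  40, 39  38, 39  38, 38  33, 47  21, 67  21, 84  22, 91  20, 87  19, 78  21, 82
221  90,106  63,101  25,106  22,100  30, 85  38, 69  35, 58  36, 50  35, 46  35, 47  34, 74  35,104  30,113  27,114  25,102  20, 80  21, 78  21, 81
```

Emit:
{"name": "servo_tool", "arguments": {
  "plan": [
    [3, 0.08, -0.2, 1, 0, 0, 0],
    [3, 0.08, -0.2, 2, 0, 0, 0],
    [3, 0.08, -0.2, 2.5, 0, 0, 0],
    [3, 0.08, -0.2, 2.8, 0, 0, 0],
    [3, 0.08, -0.2, 3.1, 0, 0, 0],
    [3, 0.08, -0.2, 3.4, 0, 0, 0],
    [3, 0.08, -0.2, 3.4, 0, 0, 0]
  ]
}}

```text
clock: 8.75
position: [0.5158, -0.2999, 0.0405]
tool_rot: [-3.141, 0.0, -0.0]
force: [2.1, -2.2, -1.1]
grip_width: 0.037
finger_force: 30.7
```

Emit:
{"name": "servo_tool", "arguments": {
  "plan": [
    [3, 0, 0, 0.15, 0, 0, 0],
    [3, 0, 0, 0.3, 0, 0, 0],
    [3, 0, 0, 0.3, 0, 0, 0]
  ]
}}

```text
clock: 9.05
position: [0.516, -0.2999, 0.0391]
tool_rot: [3.141, -0.001, -0.0]
force: [-2.9, 1.2, 20.1]
grip_width: 0.0369
finger_force: 32.6
```

Emit:
{"name": "servo_tool", "arguments": {
  "plan": [
    [6, 0, 0, -0.1, 0, 0, 0],
    [6, 0, 0, -0.1, 0, 0, 0],
    [6, 0, 0, -0.1, 0, 0, 0],
    [6, 0, 0, -0.1, 0, 0, 0],
    [6, 0, 0, -3, 0, 0, 0],
    [6, 0, 0, -5, 0, 0, 0],
    [0, 0, 0, -5, 0, 0, 0],
    [0, 0, 0, -5, 0, 0, 0],
    [0, 0, 0, -5, 0, 0, 0],
    [0, 0, 0, -5, 0, 0, 0]
  ]
}}

```text
clock: 10.05
position: [0.5154, -0.2996, 0.0872]
tool_rot: [-3.141, 0.001, -0.0]
force: [-1.1, -0.2, -0.3]
grip_width: 0.0017
finger_force: 0.0
```

Emit:
{"name": "servo_tool", "arguments": {
  "plan": [
    [0, 0, 0, 0, 0, 0, 0],
    [0, 0, 0, 0, 0, 0, 0],
    [0, 0, 0, 1, 0, 0, 0],
    [0, 0, 0, 2, 0, 0, 0],
    [0, 0, 0, 2.4, 0, 0, 0],
    [0, 0, 0, 2.7, 0, 0, 0],
    [0, 0, 0, 3, 0, 0, 0],
    [0, 0, 0, 3, 0, 0, 0]
  ]
}}

```text
clock: 10.85
position: [0.5159, -0.2999, 0.0589]
tool_rot: [3.142, -0.0, -0.0]
force: [-4.8, 2.8, 16.0]
grip_width: -0.0
finger_force: 8.3
```

Emit:
{"name": "servo_tool", "arguments": {
  "plan": [
    [6, 0, 0, -4, 0, 0, 0],
    [6, -1.5, 0, -7.5, 0, 0, 0],
    [6, -5, 0, -7.5, 0, 0, 0],
    [6, -5, 0, -7.5, 0, 0, 0],
    [6, -5, 0, -5, 0, 0, 0],
    [6, -5, 0, -2, 0, 0, 0],
    [6, -5, 0, 1, 0, 0, 0],
    [6, -5, 0, 2.5, 0, 0, 0],
    [6, -5, 0, 3.2, 0, 0, 0],
    [6, -5, 0, 3.2, 0, 0, 0]
  ]
}}

```text
clock: 11.85
position: [0.4658, -0.2998, 0.0258]
tool_rot: [-3.141, 0.001, -0.0]
force: [0.1, -0.0, 1.0]
grip_width: 0.0598
finger_force: 0.0
```

Emit:
{"name": "servo_tool", "arguments": {
  "plan": [
    [2, 0, 0, 0, 0, 0, 0],
    [2, 0, 0, 0, 0, 0, 0],
    [2, 0, 0, 0, 0, 0, 0],
    [2, 0, 0, 0, 0, 0, 0],
    [2, 0, 0, 0, 0, 0, 0],
    [2, 0, 0, 0, 0, 0, 0]
  ],
  "force": 70
}}

```text
clock: 12.45
position: [0.4665, -0.3004, 0.0274]
tool_rot: [3.14, -0.002, -0.0]
force: [-1.3, -0.5, 8.9]
grip_width: 0.0289
finger_force: 70.3
```

Run:
```python
from h import *
s=bot.grab_frame("side")
A=cv2.resize(s["frame"][165:275,225:405],None,fx=4,fy=4,interpolation=cv2.INTER_CUBIC)
cv2.imwrite("pics/c3.png",A);S=bot.observe();print(S["position"],S["tool_rot"],S["force"])
```

```text
[ 0.46650796 -0.30041943  0.0274241 ] [ 3.14048093e+00 -1.90017426e-03 -4.11747612e-04] [-1.51195959  0.06257758  9.60713922]
```

View pics/c3.png

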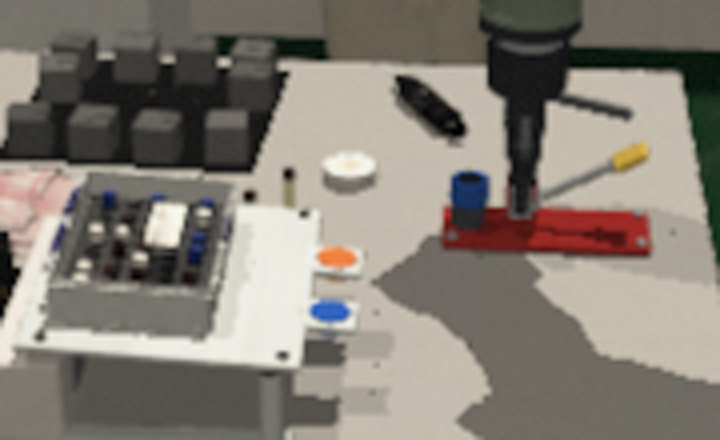

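Emit:
{"name": "servo_tool", "arguments": {
  "plan": [
    [2, 0, 0, -0.5, 0, 0, 0],
    [2, 0, 0, -1, 0, 0, 0],
    [2, 0.5, -3, -1, 0, 0, 0],
    [2, 1, -7, -1, 0, 0, 0],
    [2, 1.5, -11, -1, 0, 0, 0],
    [2, 2, -15, -1, 0, 0, 0],
    [2, 2.5, -19, -1, 0, 0, 0],
    [2, 3, -23, -1, 0, 0, 0],
    [2, 3, -27, -1, 0, 0, 0],
    [2, 3, -29, -1, 0, 0, 0]
  ]
}}

```text
clock: 13.5
position: [0.4957, -0.0059, 0.0364]
tool_rot: [-3.14, 0.0, 0.003]
force: [0.6, -0.6, -7.3]
grip_width: 0.0293
finger_force: 71.5
```

Emit:
{"name": "servo_tool", "arguments": {
  "plan": [
    [2, 0, -1.2, 0.2, 0, 0, 0],
    [2, 0, -1.2, 0.4, 0, 0, 0],
    [2, 0, -1.2, 0.4, 0, 0, 0],
    [2, 0, -1.2, 0.4, 0, 0, 0]
  ]
}}

```text
clock: 13.9
position: [0.4958, 0.0008, 0.0321]
tool_rot: [3.141, 0.0, -0.002]
force: [-1.0, 0.1, -7.8]
grip_width: 0.0291
finger_force: 71.4
```

Run:
```python
from h import *
s=bot.grab_frame("side");t=bot.grab_frame("top")
A=cv2.resize(s["frame"][195:285,270:390],None,fx=4,fy=4,interpolation=cv2.INTER_CUBIC);B=cv2.resize(t["frame"][205:305,295:365],None,fx=4,fy=4,interpolation=cv2.INTER_CUBIC)
o=np.zeros((400,780,3),np.uint8);o[:360,:480]=A;o[:,500:780]=B
cv2.imwrite("pics/c4.png",o);S=bot.observe();print(S["position"],S["tool_rot"],S["force"],S["grip_width"])
for n,f in(("s",s),("t",t)):
  for c,st in blobs(f,100,125,amin=15,val=40)[0]:
    if 280<c[0]<380 and 200<c[1]<300: print(n,c,st)
P=S["position"];print("top px of cap top centre expected",pix(t,P+[.0495,0,.039]),"side",pix(s,P+[.0495,0,.027]))
```

```text
[0.4958514  0.00105892 0.03214455] [ 3.14134414e+00  1.35069933e-05 -1.80337800e-03] [-0.59936511  0.35881877 -7.6606735 ] 0.028706841400056055
s [307.  242.4] [303, 241, 9, 4, 32]
s [331.4 253.5] [327, 248, 10, 11, 88]
t [327.4 223.2] [322, 218, 11, 11, 85]
top px of cap top centre expected [327.59735245 250.17187956] side [332.20837596 250.05736946]
```

View pics/c4.png

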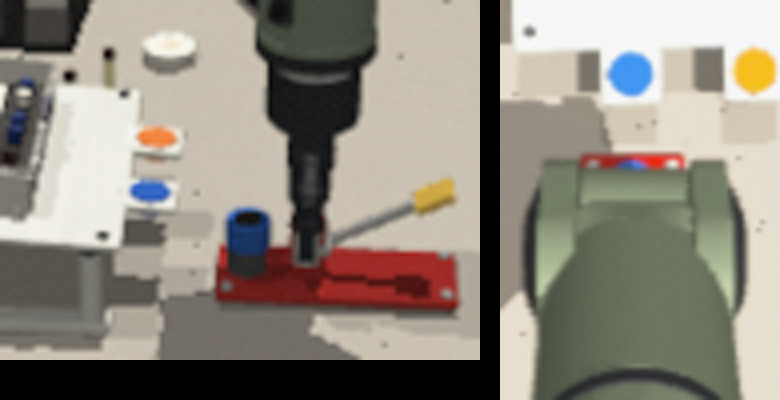

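Run:
```python
from h import *
s=bot.grab_frame("side");t=bot.grab_frame("top")
for x in(.622,.624,.626,.628): print(x,pix(s,np.array([x,.002,.085])),pix(t,np.array([x,.002,.085])))
h=cv2.cvtColor(t["frame"],cv2.COLOR_BGR2HSV);mm=cv2.inRange(h,(0,120,60),(6,255,255))
for r in range(242,250):
  c=np.where(mm[r,300:350])[0]+300
  if len(c)>8: print(r,c.min(),c.max(),plane(t,(c.min()+c.max())/2,r,.016))
print(bot.observe()["position"], plane(t,327.4,223.2,.085))
```

```text
0.622 [308.85723252 242.5667745 ] [326.99991421 223.66296816]
0.624 [308.24475517 242.54378863] [326.9922634  222.97664983]
0.626 [307.63234203 242.52080464] [326.98460743 222.29044985]
0.628 [307.01999294 242.49782252] [326.97694631 221.60436917]
244 316 340 [ 0.56561678 -0.0005774   0.016     ]
245 315 340 [0.56258917 0.00097619 0.016     ]
246 315 340 [0.55954593 0.00100924 0.016     ]
[0.49586894 0.00143012 0.03213151] [0.62333563 0.00082312 0.085     ]
```

Emit:
{"name": "servo_tool", "arguments": {
  "plan": [
    [2, 1.5, 0, 0, 0, 0, 0],
    [2, 3.5, 0, 0, 0, 0, 0],
    [2, 5.5, 0, 0, 0, 0, 0],
    [2, 7, 0, 0, 0, 0, 0],
    [2, 8, 0, 0, 0, 0, 0],
    [2, 8, 0, 0, 0, 0, 0],
    [2, 8, 0, 0.25, 0, 0, 0],
    [2, 8, 0, 0.45, 0, 0, 0],
    [2, 8, 0, 0.5, 0, 0, 0]
  ]
}}

```text
clock: 15.0
position: [0.5749, 0.002, 0.0274]
tool_rot: [-3.142, 0.001, -0.0]
force: [-7.9, 1.2, 16.7]
grip_width: 0.0289
finger_force: 74.5
```

Run:
```python
from h import *
s=bot.grab_frame("side");t=bot.grab_frame("top")
A=cv2.resize(s["frame"][195:285,250:370],None,fx=5,fy=5,interpolation=cv2.INTER_CUBIC)
cv2.imwrite("pics/c5.png",A);S=bot.observe();print(S["position"],S["tool_rot"],S["force"],S["grip_width"])
for n,f in(("s",s),("t",t)):
  for c,st in blobs(f,100,125,amin=10,val=40)[0]:
    if 280<c[0]<380 and 200<c[1]<300: print(n,c,st)
```

```text
[0.57491144 0.00202181 0.02745149] [-3.14153938e+00  1.03967763e-03 -2.82637544e-04] [-6.98028171  0.55121382  5.99523537] 0.028966340457104743
s [307.1 242.5] [303, 241, 9, 4, 31]
s [307.5 254. ] [303, 249, 10, 10, 81]
```

View pics/c5.png

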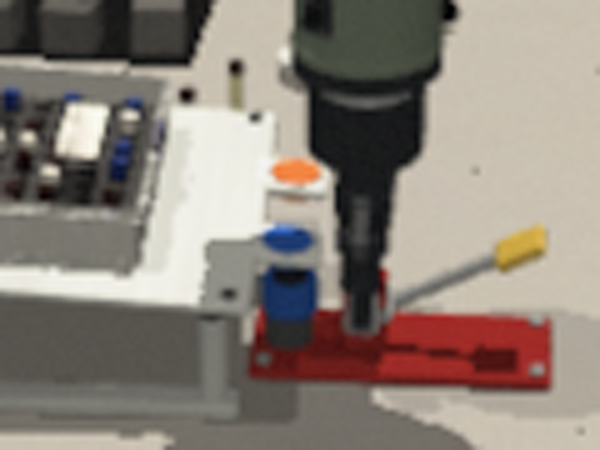

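Emit:
{"name": "servo_tool", "arguments": {
  "plan": [
    [6, 0, 0, 0, 0, 0, 0],
    [6, 0, 0, 0, 0, 0, 0],
    [6, 0, 0, 0, 0, 0, 0],
    [6, 0, 0, -3, 0, 0, 0],
    [6, 0, 0, -7, 0, 0, 0],
    [0, -4, 0, -11, 0, 0, 0],
    [0, -9, 0, -11, 0, 0, 0],
    [0, -10, 0, -11, 0, 0, 0],
    [0, -10, 0, -11, 0, 0, 0],
    [0, -10, 0, -11, 0, 0, 0]
  ],
  "force": 30
}}

```text
clock: 16.1
position: [0.4765, 0.0023, 0.1374]
tool_rot: [-3.141, -0.001, -0.0]
force: [0.4, -0.3, -0.2]
grip_width: -0.0003
finger_force: 0.0
```

Run:
```python
from h import *
s=bot.grab_frame("side")
A=cv2.resize(s["frame"][195:285,250:370],None,fx=5,fy=5,interpolation=cv2.INTER_CUBIC)
cv2.imwrite("pics/c6.png",A);S=bot.observe();print(S["position"],S["tool_rot"],S["force"],S["grip_width"])
for c,st in blobs(s,100,125,amin=10,val=40)[0]+blobs(s,18,32)[0]:
    if 280<c[0]<380 and 200<c[1]<300: print(c,st)
print(pix(s,np.array([.477,.002,.087])))
```

```text
[0.47667775 0.00225684 0.13717823] [-3.14148146e+00 -8.47349523e-04 -8.64336318e-06] [ 0.14291421  0.05157904 -0.44888247] 4.8900128785199745e-05
[307.  242.4] [303, 241, 9, 4, 32]
[307.5 254.1] [303, 249, 10, 10, 80]
[353.8 244.1] [349, 240, 10, 9, 53]
[353.47263098 243.71041088]
```

View pics/c6.png

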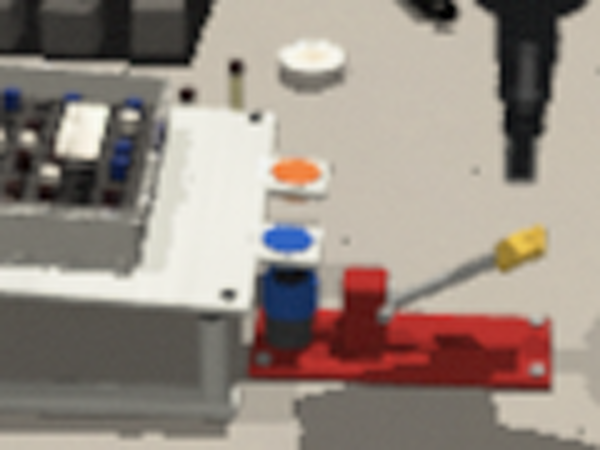

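Emit:
{"name": "servo_tool", "arguments": {
  "plan": [
    [0, -0.1, 0, 3, 0, 0, 0],
    [0, -0.1, 0, 4.5, 0, 0, 0],
    [0, -0.35, 0, 5.2, 0, 0, 0],
    [0, -0.6, 0, 5.8, 0, 0, 0],
    [0, -0.8, 0, 6.4, 0, 0, 0],
    [0, -1, 0, 6.9, 0, 0, 0],
    [0, -1.15, 0, 7.5, 0, 0, 0],
    [0, -1.25, 0, 8, 0, 0, 0],
    [0, -1.3, 0, 8.4, 0, 0, 0],
    [0, -1.3, 0, 8.4, 0, 0, 0]
  ]
}}

```text
clock: 17.15
position: [0.4628, 0.0022, 0.0527]
tool_rot: [3.142, 0.0, -0.0]
force: [3.9, 0.9, 4.2]
grip_width: 0.0003
finger_force: 2.5
```

Emit:
{"name": "servo_tool", "arguments": {
  "plan": [
    [0, 0, 0, 0.3, 0, 0, 0],
    [0, 0, 0, 0.5, 0, 0, 0],
    [0, 0, 0, 0.7, 0, 0, 0],
    [0, 0, 0, 0.8, 0, 0, 0],
    [0, 0, 0, 0.9, 0, 0, 0],
    [0, 0, 0, 0.9, 0, 0, 0]
  ]
}}

```text
clock: 17.75
position: [0.4622, 0.0022, 0.0442]
tool_rot: [-3.142, 0.001, -0.0]
force: [-2.6, -0.5, 14.6]
grip_width: 0.0002
finger_force: 7.3
```

Run:
```python
from h import *
s=bot.grab_frame("side")
A=cv2.resize(s["frame"][195:285,250:370],None,fx=5,fy=5,interpolation=cv2.INTER_CUBIC)
cv2.imwrite("pics/c7.png",A);S=bot.observe();print(S["position"],S["tool_rot"],S["force"],S["grip_width"])
```

```text
[0.46224127 0.00215934 0.04427841] [-3.14149375e+00  1.15248739e-03 -1.97476967e-04] [-2.43274465  1.02054765 14.10975307] 0.00022536029656431192
```

View pics/c7.png

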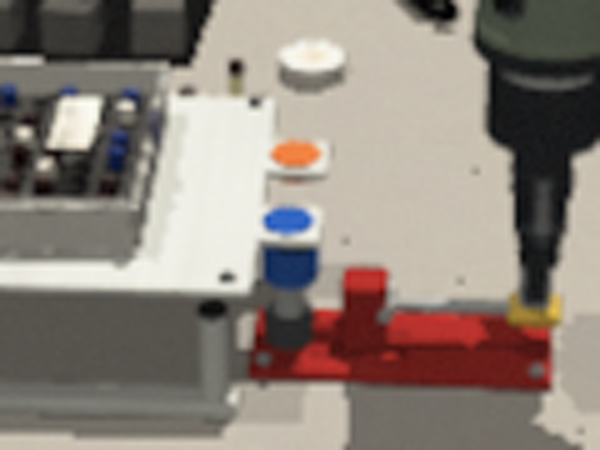

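Emit:
{"name": "servo_tool", "arguments": {
  "plan": [
    [0, 0, 0, 0.1, 0, 0, 0],
    [0, 0, 0, 0.15, 0, 0, 0],
    [0, 0, 0, 0.15, 0, 0, 0],
    [0, 0, 0, 0.15, 0, 0, 0],
    [0, 0, 0, 0.15, 0, 0, 0],
    [0, 0, 0, 0.15, 0, 0, 0]
  ]
}}

```text
clock: 18.4
position: [0.4622, 0.0021, 0.0432]
tool_rot: [-3.141, 0.001, -0.0]
force: [-4.3, 0.0, 25.1]
grip_width: 0.0001
finger_force: 12.9
```

```bash
python3 -c "
from workcell import bot
s=bot.observe();print(s['force'],s['position']);print(bot.job_done())"
```

```text
[-4.25648519e+00  1.24853392e-02  2.51431987e+01] [0.46224011 0.00213658 0.04316348]
the job is handed in; nothing more can be done
None
```

I handed the job in at about 18 s: the blue cap is fully home on the jack's post, the cap is centred under the blue lift pad, and the plate is raised and looks level in the side view. The fingers are still holding the paddle down at its stop with about 25 N.

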